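Size freshly cast candles in a hole gauge

TASK

Lift every cast candle out of its mould and size it on the hole gauge: put it foot first right through the narrowest hole that it will pass, into the pocket underneath. A candle too thick for even the widest hole goes foot down into the steel pot to be melted again. Leave the pot upright about where it stands, don't tip over the moulds, and leave the egg timer, the tealight and the scissors where they are.

Things in the scene. Friction and masses are not known exactly. Their poses are not given: they have to be found in the camera images.
- gauge: gauge box, fixed: wooden, clear front, 74 (x) by 200 mm (y), topped by a flat steel plate 10 mm thick whose top is 144 mm up. The plate has three round holes in a row along the box's y axis, 62 mm apart, each over its own closed pocket (about 54 by 63 mm, 124 mm high). Origin: centre of the underside; z up.
- hole_narrow (a point): the narrow hole of the gauge plate, 18 mm in diameter, with a 2 mm chamfer; the point is the hole's centre at the plate's top face (y = +62 mm in the box's frame), axes as the box's. The pocket's floor lies 134 mm below.
- hole_middle (a point): the middle hole of the gauge plate, 25 mm in diameter, with a 2 mm chamfer; the point is the hole's centre at the plate's top face (y = 0 mm in the box's frame), axes as the box's. The pocket's floor lies 134 mm below.
- hole_wide (a point): the wide hole of the gauge plate, 32 mm in diameter, with a 2 mm chamfer; the point is the hole's centre at the plate's top face (y = -62 mm in the box's frame), axes as the box's. The pocket's floor lies 134 mm below.
- candle_a: cast white candle: round rod 110 mm long plus 10 mm wick, about 60 g; 14, 21, 28 or 35 mm thick, not told which (two can be alike): the gauge shows it, a too narrow hole stops it. Foot tapered over 7 mm (3 mm a side). Origin: centre of the foot's underside, z along the candle to the wick. Starts upright in its mould, upper 50 mm showing, or absent.
- mould_a: single-candle mould, a loose open aluminium cup weighing 0.5 kg, 56 mm outer diameter (64 mm foot), 70 mm high; round cavity 60 mm deep with a floor 10 mm above the worktop, 1.5 mm play all round the candle. All moulds look alike outside. Origin: centre of the underside, z up. Holds candle_a if that is present.
- candle_b: cast white candle: round rod 110 mm long plus 10 mm wick, about 60 g; 14, 21, 28 or 35 mm thick, not told which (two can be alike): the gauge shows it, a too narrow hole stops it. Foot tapered over 7 mm (3 mm a side). Origin: centre of the foot's underside, z along the candle to the wick. Starts upright in its mould, upper 50 mm showing, or absent.
- mould_b: single-candle mould, a loose open aluminium cup weighing 0.5 kg, 56 mm outer diameter (64 mm foot), 70 mm high; round cavity 60 mm deep with a floor 10 mm above the worktop, 1.5 mm play all round the candle. All moulds look alike outside. Origin: centre of the underside, z up. Holds candle_b if that is present.
- candle_c: cast white candle: round rod 110 mm long plus 10 mm wick, about 60 g; 14, 21, 28 or 35 mm thick, not told which (two can be alike): the gauge shows it, a too narrow hole stops it. Foot tapered over 7 mm (3 mm a side). Origin: centre of the foot's underside, z along the candle to the wick. Starts upright in its mould, upper 50 mm showing, or absent.
- mould_c: single-candle mould, a loose open aluminium cup weighing 0.5 kg, 56 mm outer diameter (64 mm foot), 70 mm high; round cavity 60 mm deep with a floor 10 mm above the worktop, 1.5 mm play all round the candle. All moulds look alike outside. Origin: centre of the underside, z up. Holds candle_c if that is present.
- candle_d: cast white candle: round rod 110 mm long plus 10 mm wick, about 60 g; 14, 21, 28 or 35 mm thick, not told which (two can be alike): the gauge shows it, a too narrow hole stops it. Foot tapered over 7 mm (3 mm a side). Origin: centre of the foot's underside, z along the candle to the wick. Starts upright in its mould, upper 50 mm showing, or absent.
- mould_d: single-candle mould, a loose open aluminium cup weighing 0.5 kg, 56 mm outer diameter (64 mm foot), 70 mm high; round cavity 60 mm deep with a floor 10 mm above the worktop, 1.5 mm play all round the candle. All moulds look alike outside. Origin: centre of the underside, z up. Holds candle_d if that is present.
- candle_e: cast white candle: round rod 110 mm long plus 10 mm wick, about 60 g; 14, 21, 28 or 35 mm thick, not told which (two can be alike): the gauge shows it, a too narrow hole stops it. Foot tapered over 7 mm (3 mm a side). Origin: centre of the foot's underside, z along the candle to the wick. Starts upright in its mould, upper 50 mm showing, or absent.
- mould_e: single-candle mould, a loose open aluminium cup weighing 0.5 kg, 56 mm outer diameter (64 mm foot), 70 mm high; round cavity 60 mm deep with a floor 10 mm above the worktop, 1.5 mm play all round the candle. All moulds look alike outside. Origin: centre of the underside, z up. Holds candle_e if that is present.
- pot: steel melting pot, loose, on the glass hob (5 mm above the worktop): open round pan 150 mm across, 60 mm high, wall 3 mm, floor 4 mm thick, with a small loop handle at its -x side. Origin: centre of the underside, z up.
- egg_timer: white egg timer, 65 mm across and 50 mm high, a bystander; origin at the centre of its underside
- tealight: tealight in a metal cup, 38 mm across and 16 mm high, a bystander (not one of the cast candles); origin at the centre of its underside
- scissors: blue-handled kitchen scissors lying flat, 199 mm long (y) and 9 mm high, a bystander; origin near the middle

How it is judged:
By the outcome, as a careful person would: the job done as asked, in the order asked, and still so for the second after the job is handed in, with the robot touching nothing.
Of candle_a, candle_b, candle_c, candle_d, candle_e only 4 to 5 are there at a start; the rules pass over those that are not, and their reading is None.
At some moment in a run one of mould_a, mould_b, mould_c, mould_d, mould_e, pot may be knocked a few centimetres aside while the robot is not near it.
It also fails if it takes over 210 s, if anything falls off the work surface, if the arm or the gripper's body presses on something with over 40 N, if the wrist force passes 120 N, or if a joint passes its speed limit or range.

ROBOT

A 6-joint arm with a two-finger parallel gripper is mounted at the origin on a cart in front of the work surface, level with it; the furniture and walls round the work are solid. World frame = base frame: x ahead of the robot, y to its left, z up, the work surface at z = 0. Lengths are in m, angles in rad, forces in N, time in s.
With the tool pointing down it reaches from about 0.25 to 0.775 m from the base axis. Payload 4 kg.
Tool frame: the origin (TCP) lies at the very end of the fingers, on their centre line; the grasp point (between the pads) lies 19 mm behind it (r.hold_point_z is the distance from the TCP to the grasp point, in m); z points along the fingers, y is the line along which they close (so a half turn about z gives the same grasp; the last joint's range is limited). The gripper opens to 94 mm and grips with 3 to 60 N. Pads are 16 mm wide; open, the fingers measure 119 mm over their backs; the gripper's body (75 mm by 177 mm) begins 78 mm behind the grasp point.
Start: joints at [1.195, 0.087, 1.371, -0, 1.684, -0.103], TCP at [0.148, 0.53, 0.206] pointing down, gripper open.
Joint ranges: [-3.1, 3.1], [-0.76, 2.03], [0.27, 2.55], [-1.08, 4.22], [0.17, 2.65], [-2.57, 2.57]. Speed limits (rad/s): [2.79, 2.79, 3.14, 3.14, 3.14, 3.14].

INTERFACE

Orientations are given as a rotation vector (axis times angle).
In Python, from workcell import monitor, eyes, workorder, r gives the robot as it stands.
- The arm moves only by the tool send_rows, never from a script. Its argument "moves" is text: rows parted by semicolons, each of 5 numbers parted by spaces: the finger opening in m, from 0 to 0.094, then the shift along the tool's x, y, z in m, then the turn about the tool's z in degrees. In form: gripper dx dy dz twist; .... A call has exactly 5 rows; each row is the pose to reach, as a shift and turn from the pose commanded when the call began, along the tool's axes at that moment; what a row does not reach only later rows make up. A row lasts 1/10 s, in which the tool goes at most 50 mm and 8.59 degrees, less where a joint would pass 70% of its speed; a pose out of reach is approached as far as the arm can. A call with a gripper value outside its range is refused whole. The fingers move at their own pace and stop on an object; "newtons" is the grip in N (left out, the last holds). Time passes only in rows, so rows that repeat a pose let the fingers close, or fill a call up. It gives the time, the measured TCP pose, the force, the opening and the grip force at its end, in the units of the state.
- monitor.read_state(): the state, without advancing time (a new reading comes with each control period).
- eyes.grab_frame(name): name is "scene" or "top" or "wrist"; returns (picture, depth): 420x560x3 uint8, red, green, blue; 420x560 float32, m along the optical axis (not along the pixel's ray), 0 where there is no reading.
- eyes.camera_model(name): a dict with "vertical_fov" (degrees; the focal length in pixels is half the picture's height over the tangent of half this angle, whatever the lens; pixels are square), "cx", "cy" (the principal point, pixels), "camera_from_world" (4x4, takes a point from world to camera coordinates). Camera axes: x right, y down, z forward; pixel columns grow to the right and rows downward; lengths in m; the calibration is good to about 2 mm. A picture is of the moment at which its call begins: read the wrist's pose just before it. camera_model takes no time and is no camera call; for the wrist camera it gives the pose at the moment of the call.
- workorder.close_job(): hands the job in; it is judged then, once.
The state is a dict: "time": time; "joint_positions": joint angles; "dq": joint speeds; "joint_efforts": joint torques, N m; "eef_pos": TCP position; "orientation": TCP orientation; "ft_force": force on the tool from outside, world axes, zero at the start; "ft_torque": the same for the moment, N m; "gripper_width": opening from 0.0 (shut) to 1.0 (fully open); "grasp_force": force on a finger pad.
Only numpy, scipy, OpenCV 4.12 (cv2) and the standard library are available. Lean on these libraries where they do the work, as an engineer would, in place of code of your own. Each camera call takes 0.05 s, during which the arm holds its last target. There are 200 camera calls.

## Working session

There is one attempt and no reset: what is moved stays moved. The work goes in short steps, Python scripts to look and compute and a tool call to move; the robot and the scene stay as the last step left them, time stands still between calls to the robot, and variables do not carry over. Pictures are saved under pics/ and viewed, at most 14 in all, crops included, and the job is handed in when it is done.

Besides the shell and the picture viewer there is one more tool, called as name(argument=value, ...) on one line, values as JSON. send_rows: Moves the arm, as the interface text tells. Its arguments: {"type":"object","properties":{"moves":{"type":"string"},"newtons":{"type":"number"}},"required":["moves"]}

```bash
ls; mkdir -p pics; cat > h.py <<'E'
import numpy as np, cv2
from workcell import monitor, eyes, workorder, r
from scipy.spatial.transform import Rotation as R
def cloud(n):
    m=eyes.camera_model(n); im,d=eyes.grab_frame(n)
    f=im.shape[0]/2/np.tan(np.radians(m["vertical_fov"])/2)
    v,u=np.mgrid[:im.shape[0],:im.shape[1]]
    P=np.stack([(u-m["cx"])/f*d,(v-m["cy"])/f*d,d,np.ones_like(d)],-1)@np.linalg.inv(m["camera_from_world"]).T
    P[d==0]=np.nan
    return im,P[...,:3]
def save(im,n): cv2.imwrite("pics/"+n,cv2.cvtColor(im,cv2.COLOR_RGB2BGR))
E
python3 - <<'E'
from h import *
im,P=cloud("top"); np.save("top.npy",P); save(im,"top.png")
im2,P2=cloud("scene"); save(im2,"scene.png"); np.save("scene.npy",P2)
s=monitor.read_state(); print(s)
for n in("top","scene"): print(n,np.linalg.inv(eyes.camera_model(n)["camera_from_world"]).round(3).tolist(),eyes.camera_model(n)["vertical_fov"])
E
```

```text
pics
{'time': 0.1, 'joint_positions': array([ 1.19492314e+00,  8.78919899e-02,  1.37209173e+00, -2.81444449e-06,
        1.68359032e+00, -1.03108164e-01]), 'dq': array([-0.00074134, -0.002258  , -0.00285859,  0.00147107, -0.00070995,
       -0.00075887]), 'joint_efforts': array([ 2.88134710e-03, -3.41254091e+01, -3.03300869e+01,  7.21075851e-02,
        3.04196903e-02, -1.00320447e-04]), 'eef_pos': array([0.14799668, 0.52920639, 0.20442104]), 'orientation': array([-4.27068060e-01, -3.11195635e+00,  3.02410568e-03]), 'ft_force': array([ 0.75109897, -0.46514797,  0.07901555]), 'ft_torque': array([ 0.01248786,  0.03515268, -0.001141  ]), 'grasp_force': 0.0, 'gripper_width': 0.9947479008749522}
top [[0.286, -0.914, 0.289, 0.056], [-0.958, -0.272, 0.087, -0.063], [-0.001, -0.302, -0.953, 1.586], [0.0, 0.0, 0.0, 1.0]] 43.493861780558795
scene [[-0.669, -0.366, 0.647, -0.563], [-0.743, 0.338, -0.577, 1.003], [-0.007, -0.867, -0.498, 0.916], [0.0, 0.0, 0.0, 1.0]] 42.22382235244611
```

View pics/top.png

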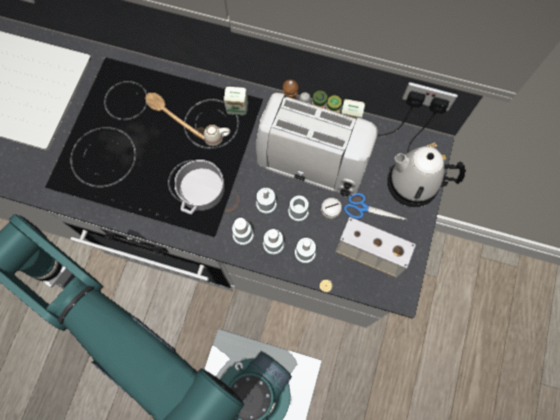

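View pics/scene.png

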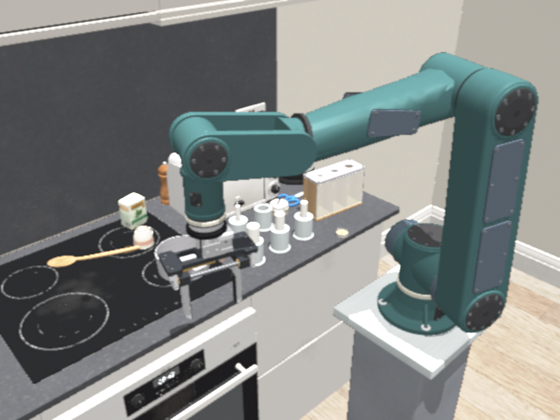

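The top view shows the pot at (200,185), and four moulds with candles at (266,200), (242,231), (273,240) and (305,249). The mould at (299,207) looks empty. The gauge holes are at (357,233), (378,243) and (398,252). The toaster stands behind, the tealight is at (326,286), and the timer is at (331,207).

```bash
python3 - <<'E'
from h import *
P=np.load("top.npy")
for n,u,v in [("m1",266,200),("m2empty",299,207),("m3",242,231),("m4",273,240),("m5",305,249)]:
    w=P[v-18:v+19,u-18:u+19].reshape(-1,3); 
    b=w[(w[:,2]>.062)&(w[:,2]<.078)]; t=w[(w[:,2]>.105)&(w[:,2]<.14)]
    print(n,"mould",np.nanmedian(b,0).round(3),(b.min(0)[:2]+b.max(0)[:2])/2,len(b),"top",t.mean(0).round(3) if len(t) else None,len(t), t.max(0)-t.min(0) if len(t) else "")
w=P[215:280,330:420].reshape(-1,3); w=w[(w[:,2]>.135)&(w[:,2]<.155)]
rc=cv2.minAreaRect(w[:,:2].astype(np.float32)); print("gauge",rc,cv2.boxPoints(rc),np.median(w[:,2]))
for u,v in [(357,233),(378,243),(398,252),(326,286),(331,207)]: print(u,v,P[v,u].round(3))
w=P[155:220,165:235].reshape(-1,3); w=w[(w[:,2]>.055)&(w[:,2]<.075)]; print("pot rim",cv2.minEnclosingCircle(w[:,:2].astype(np.float32)),np.median(w[:,2]))
w=P[90:200,250:385].reshape(-1,3); w=w[(w[:,2]>.1)]; print("toaster",np.nanmin(w,0),np.nanmax(w,0))
E
```

```text
m1 mould [0.559 0.135 0.07 ] [0.56202575 0.13900549] 214 top [0.562 0.139 0.119] 25 [0.01243831 0.01370176 0.02531649]
m2empty mould [0.566 0.034 0.07 ] [0.56716487 0.03492295] 151 top None 0 
m3 mould [0.432 0.17  0.07 ] [0.4432614  0.17959734] 125 top [0.443 0.178 0.119] 122 [0.03396843 0.03432733 0.02204774]
m4 mould [0.433 0.074 0.07 ] [0.4421615  0.07943985] 161 top [0.441 0.079 0.119] 79 [0.02853077 0.02755871 0.01905449]
m5 mould [ 0.439 -0.026  0.07 ] [ 0.44433405 -0.0225761 ] 200 top [ 0.444 -0.022  0.119] 46 [0.02071055 0.01887511 0.01664983]
gauge ((0.496336966753006, -0.21429193019866943), (0.20001372694969177, 0.07830800861120224), 83.21257781982422) [[ 0.44563794 -0.30897045]
 [ 0.52339715 -0.31822532]
 [ 0.547036   -0.11961341]
 [ 0.4692768  -0.11035854]] 0.14385514243410125
357 233 [ 0.536 -0.16   0.047]
378 243 [ 0.528 -0.23   0.031]
398 252 [ 0.518 -0.294  0.031]
326 286 [ 0.359 -0.113  0.012]
331 207 [ 0.594 -0.063  0.045]
pot rim ((0.5371807217597961, 0.3507758378982544), 0.08943990617990494) 0.062026711598002326
toaster [ 0.55627738 -0.13143807  0.10002703] [0.97393502 0.20754211 0.23287502]
```

```bash
cat >> h.py <<'E'
def plan(x,y,z,yaw=None):
    """shift in tool axes & twist (deg) from the present pose; yaw = world angle of tool y (deg, mod 180)"""
    s=monitor.read_state(); M=R.from_rotvec(s["orientation"]).as_matrix()
    d=M.T@(np.array([x,y,z])-s["eef_pos"])
    cur=np.degrees(np.arctan2(M[1,1],M[0,1])); tw=0
    if yaw is not None: tw=-((yaw-cur+90)%180-90)   # tool z is down
    print("from",s["eef_pos"].round(4),"yaw",cur.round(1),"j6",s["joint_positions"][5].round(2),"tilt",M[:,2].round(3),"-> shift",d.round(4),"twist",round(float(tw),1))
E
python3 - <<'E'
from h import *
from scipy.optimize import least_squares
P=np.load("top.npy")
w=P[90:200,250:385].reshape(-1,3)
for a,b in((.06,.2),(-.13,-.05),(.0,.06)):
    q=w[(w[:,2]>.15)&(w[:,1]>a)&(w[:,1]<b)]; print("toaster",a,b,q.min(0),q.max(0))
w=P[150:225,165:235].reshape(-1,3); q=w[(w[:,2]>.055)&(w[:,2]<.07)]
f=least_squares(lambda c:np.hypot(q[:,0]-c[0],q[:,1]-c[1])-.0735,[.545,.35],loss="soft_l1",f_scale=.003).x; print("pot",f)
q=w[(w[:,2]>.0)&(w[:,2]<.02)&(np.hypot(w[:,0]-f[0],w[:,1]-f[1])<.07)]; print("floor",np.median(q,0))
plan(.444,-.022,.25,90)
E
```

```text
toaster 0.06 0.2 [0.67840806 0.06000762 0.15005633] [0.83801344 0.19995267 0.23182151]
toaster -0.13 -0.05 [ 0.6631639  -0.12951082  0.15022132] [ 0.96843348 -0.05005029  0.22950795]
toaster 0.0 0.06 [6.74174948e-01 7.81295707e-05 1.50275730e-01] [0.82851802 0.05993721 0.2301518 ]
pot [0.54694839 0.35221646]
floor [0.55268664 0.35736725 0.01003054]
from [0.148  0.5292 0.2044] yaw 74.4 j6 -0.1 tilt [-0.001 -0.002 -1.   ] -> shift [-0.4335 -0.4512 -0.0448] twist -15.6
```

```bash
python3 - <<'E'
import cv2
a=cv2.imread("pics/top.png")[180:300,220:430]
cv2.imwrite("pics/crop.png",cv2.resize(a,None,fx=3.8,fy=3.8,interpolation=cv2.INTER_CUBIC))
E
```

```text
(no output)
```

View pics/crop.png

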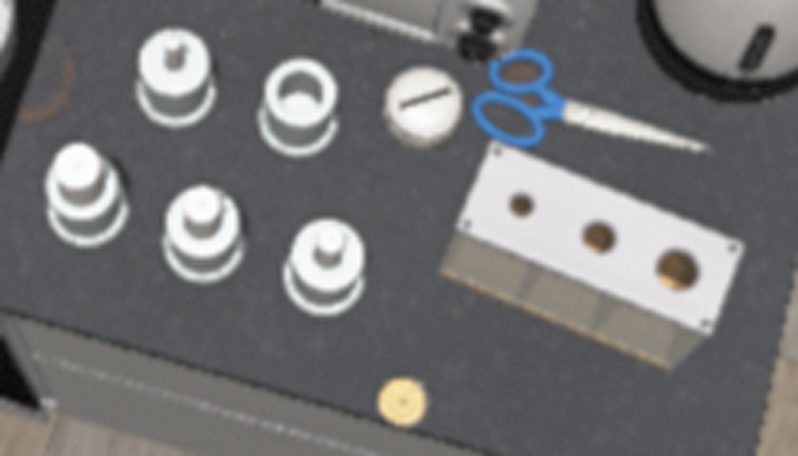

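Crop: holes at (521,204), (599,236) and (677,269), and the mould at (300,105) is empty. The candles at (175,55), (78,165), (205,200) and (330,240) look like 14, 35, 28 and 21 mm.

send_rows(moves="0.06 -0.034 -0.035 -0.023 -8; 0.06 -0.068 -0.07 -0.045 -15.6; 0.06 -0.1 -0.105 -0.045 -15.6; 0.06 -0.134 -0.14 -0.045 -15.6; 0.06 -0.168 -0.175 -0.045 -15.6", newtons=15)

```text
time: 0.6
eef_pos: [0.2623, 0.3158, 0.2504]
orientation: [-0.001, 3.141, 0.0]
ft_force: [0.9, -0.3, -0.2]
gripper_width: 0.647
grasp_force: 0.0
```

```bash
cat >> h.py <<'E'
def ray(n,u,v,z):
    m=eyes.camera_model(n); f=210/np.tan(np.radians(m["vertical_fov"])/2)
    T=np.linalg.inv(m["camera_from_world"]); d=T[:3,:3]@[(u-m["cx"])/f,(v-m["cy"])/f,1]
    return (T[:3,3]+d*(z-T[2,3])/d[2]).round(4)
E
python3 - <<'E'
from h import *
for u,v in((521,204),(599,236),(677,269)): print(ray("top",220+(u+.5)/3.8-.5,180+(v+.5)/3.8-.5,.144))
plan(.444,-.022,.25,90)
E
```

```text
[ 0.5042 -0.1531  0.144 ]
[ 0.4968 -0.2148  0.144 ]
[ 0.4887 -0.276   0.144 ]
from [0.2623 0.3158 0.2504] yaw 90.0 j6 -0.83 tilt [ 0.  0. -1.] -> shift [-0.1816 -0.3379  0.0004] twist 0.0
```

send_rows(moves="0.06 -0.023 -0.042 0 0; 0.06 -0.046 -0.084 0 0; 0.06 -0.069 -0.126 0 0; 0.06 -0.092 -0.168 0 0; 0.06 -0.113 -0.21 0 0")

```text
time: 1.1
eef_pos: [0.3751, 0.1056, 0.2502]
orientation: [0.001, 3.141, 0.0]
ft_force: [-0.8, 0.1, -0.1]
gripper_width: 0.639
grasp_force: 0.0
```

send_rows(moves="0.06 -0.023 -0.042 0 0; 0.06 -0.046 -0.084 0 0; 0.06 -0.069 -0.128 0 0; 0.06 -0.069 -0.128 0 0; 0.06 -0.069 -0.128 0 0")

```text
time: 1.6
eef_pos: [0.4435, -0.0211, 0.2496]
orientation: [-0.005, -3.139, -0.002]
ft_force: [0.4, 0.5, 1.1]
gripper_width: 0.639
grasp_force: 0.0
```

```bash
python3 - <<'E'
from h import *
plan(.444,-.022,.084,90)
im,P=cloud("wrist"); save(im,"w1.png")
w=P.reshape(-1,3)
for n,x,y in [("m5",.444,-.022),("m4",.441,.079),("m3",.443,.178)]:
    q=w[(w[:,2]>.113)&(w[:,2]<.125)&(np.hypot(w[:,0]-x,w[:,1]-y)<.025)]
    if len(q): print(n,len(q),(q.min(0)+q.max(0))/2,q.max(0)-q.min(0))
E
```

```text
from [ 0.4435 -0.0211  0.2496] yaw 89.8 j6 -1.74 tilt [-0.002  0.001 -1.   ] -> shift [-0.0009 -0.0011  0.1656] twist -0.2
m5 361 [ 0.44612259 -0.02650277  0.11803457] [0.02003993 0.02029226 0.00948401]
m4 670 [0.44390156 0.0747368  0.11885176] [0.0270795  0.02698065 0.01130476]
m3 1084 [0.44574625 0.17441058 0.11900696] [0.0347975  0.03461067 0.01192536]
```

View pics/w1.png

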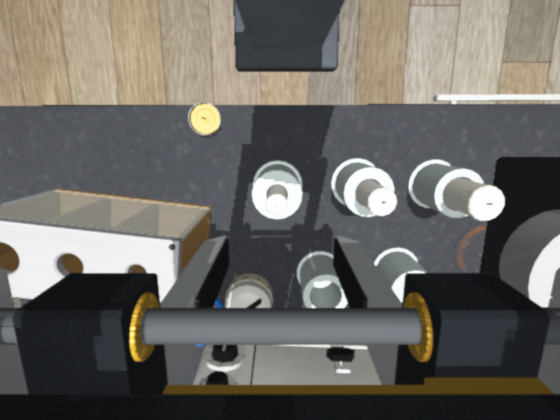

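The wrist view shows the m5 candle top at (277,200), m4 at (380,203) and m3 at (487,203). The diameters come out at 20, 27 and 35 mm, which fits 21, 28 and 35. I'll recheck the wrist/top offset with the arm settled.

```bash
python3 - <<'E'
from h import *
plan(.444,-.022,.084,90)
print(ray("wrist",70,264,.144),ray("wrist",5,258,.144))
im,P=cloud("wrist"); plan(.444,-.022,.084,90)
w=P.reshape(-1,3)
for n,x,y in [("m5",.444,-.022),("m4",.441,.079),("m3",.443,.178)]:
    q=w[(w[:,2]>.113)&(w[:,2]<.125)&(np.hypot(w[:,0]-x,w[:,1]-y)<.025)]
    if len(q): print(n,len(q),(q.min(0)+q.max(0))/2,q.max(0)-q.min(0))
E
```

```text
from [ 0.4433 -0.0202  0.25  ] yaw 89.9 j6 -1.74 tilt [-0.001  0.001 -1.   ] -> shift [-0.0009 -0.002   0.166 ] twist -0.1
[ 0.4972 -0.2157  0.144 ] [ 0.4913 -0.2747  0.144 ]
from [ 0.4433 -0.0196  0.2503] yaw 90.0 j6 -1.74 tilt [-0.001  0.001 -1.   ] -> shift [-0.0008 -0.0026  0.1663] twist 0.0
m5 360 [ 0.44612143 -0.02653756  0.11782941] [0.02018924 0.02030018 0.00950207]
m4 665 [0.44379197 0.07478894 0.11863459] [0.02685158 0.02730703 0.01124199]
m3 1074 [0.44542121 0.17474842 0.11872906] [0.03427689 0.03503354 0.01125888]
```

send_rows(moves="0.06 -0.002 -0.005 0.04 0; 0.06 -0.002 -0.005 0.085 0; 0.06 -0.002 -0.005 0.13 0; 0.06 -0.002 -0.005 0.165 0; 0.06 -0.002 -0.005 0.165 0")

```text
time: 2.2
eef_pos: [0.4409, -0.023, 0.0803]
orientation: [0.004, -3.13, -0.004]
ft_force: [-0.3, 0.4, -0.6]
gripper_width: 0.643
grasp_force: 0.0
```

send_rows(moves="0.01 0 0 0 0; 0.01 0 0 0 0; 0.01 0 0 0 0; 0.01 0 0 0 0; 0.01 0 0 0 0")

```text
time: 2.7
eef_pos: [0.4465, -0.0257, 0.0866]
orientation: [0.001, 3.139, -0.0]
ft_force: [0.2, -0.4, 0.4]
gripper_width: 0.25
grasp_force: 0.0
```

send_rows(moves="0.01 0 0 0 0; 0.01 0 0 0 0; 0.01 0 0 0 0; 0.01 0 0 0 0; 0.01 0 0 0 0")

```text
time: 3.2
eef_pos: [0.4464, -0.0257, 0.0863]
orientation: [0.001, 3.14, -0.0]
ft_force: [-1.9, -0.6, 5.9]
gripper_width: 0.216
grasp_force: 15.0
```

send_rows(moves="0.01 0 0 -0.01 0; 0.01 0 0 -0.03 0; 0.01 0 0 -0.06 0; 0.01 0 0 -0.1 0; 0.01 0 0 -0.14 0")

```text
time: 3.7
eef_pos: [0.4447, -0.0254, 0.226]
orientation: [-0.001, -3.139, -0.001]
ft_force: [1.5, -0.5, -1.2]
gripper_width: 0.216
grasp_force: 15.0
```

```bash
python3 - <<'E'
from h import *
plan(.4968,-.215,.24,83)
E
```

```text
from [ 0.4447 -0.0254  0.226 ] yaw 90.0 j6 -1.75 tilt [-0.003  0.001 -1.   ] -> shift [-0.0521 -0.1896 -0.0143] twist 7.0
```

send_rows(moves="0.01 -0.005 -0.02 -0.025 0; 0.01 -0.019 -0.065 -0.025 0; 0.01 -0.033 -0.11 -0.025 0; 0.01 -0.045 -0.155 -0.025 0; 0.01 -0.052 -0.19 -0.025 0")

```text
time: 4.2
eef_pos: [0.4975, -0.2178, 0.2496]
orientation: [-0.003, -3.14, -0.001]
ft_force: [1.1, 0.6, -0.7]
gripper_width: 0.217
grasp_force: 15.0
```

send_rows(moves="0.01 0 0 0 0; 0.01 0 0 0 0; 0.01 0 0 0 0; 0.01 0 0 0 0; 0.01 0 0 0 0")

```text
time: 4.7
eef_pos: [0.4977, -0.2144, 0.251]
orientation: [-0.002, 3.141, -0.0]
ft_force: [-0.3, 0.5, -0.6]
gripper_width: 0.221
grasp_force: 15.0
```

```bash
python3 - <<'E'
from h import *
plan(.4968,-.215,.175)
im,P=cloud("wrist"); save(im,"w2.png")
E
```

```text
from [ 0.4977 -0.2144  0.251 ] yaw 90.1 j6 -2.08 tilt [ 0.001 -0.    -1.   ] -> shift [ 0.0009 -0.0006  0.076 ] twist 0.0
```

View pics/w2.png

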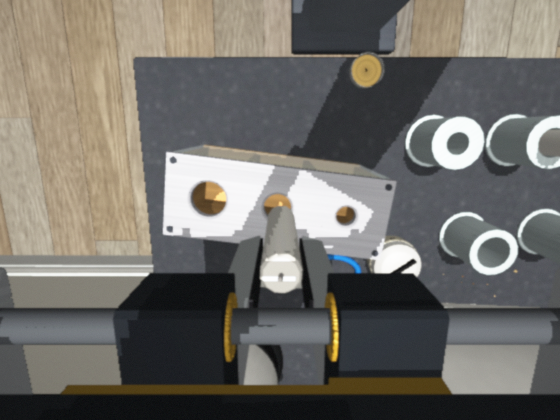

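The candle's foot, near (279,207), lines up with the middle hole, near (277,203).

send_rows(moves="0.01 0 0 0.015 0; 0.01 0 0 0.03 0; 0.01 0 0 0.042 0; 0.01 0 0 0.054 0; 0.01 0 0 0.065 0")

```text
time: 5.25
eef_pos: [0.4974, -0.2157, 0.1839]
orientation: [-0.001, -3.141, -0.0]
ft_force: [0.2, -0.3, 0.5]
gripper_width: 0.219
grasp_force: 15.0
```

send_rows(moves="0.01 0 0 0.01 0; 0.01 0 0 0.015 0; 0.01 0 0 0.015 0; 0.01 0 0 0.015 0; 0.01 0 0 0.015 0")

```text
time: 5.75
eef_pos: [0.4977, -0.2156, 0.1708]
orientation: [0.001, 3.141, 0.0]
ft_force: [0.3, -1.3, -1.4]
gripper_width: 0.219
grasp_force: 15.0
```

Foot is 50 mm in, with no resistance. Release, then rise.

send_rows(moves="0.06 0 0 0 0; 0.06 0 0 0 0; 0.06 0 0 0 0; 0.06 0 0 0 0; 0.06 0 0 0 0")

```text
time: 6.25
eef_pos: [0.4976, -0.2155, 0.1705]
orientation: [0.001, 3.141, 0.0]
ft_force: [0.1, 0.1, 0.3]
gripper_width: 0.605
grasp_force: 0.0
```

send_rows(moves="0.06 0 0 -0.01 0; 0.06 0 0 -0.04 0; 0.06 0 0 -0.08 0; 0.06 0.01 0.03 -0.08 0; 0.06 0.02 0.07 -0.08 0")

```text
time: 6.75
eef_pos: [0.4784, -0.1464, 0.253]
orientation: [0.006, 3.138, -0.003]
ft_force: [-0.2, 0.9, -1.4]
gripper_width: 0.642
grasp_force: 0.0
```

```bash
python3 - <<'E'
from h import *
im,P=cloud("wrist"); save(im,"w3.png")
im,P=cloud("top")
for n,x,y in [("m1",.562,.139),("m3",.443,.178),("m4",.441,.079)]:
    w=P.reshape(-1,3); q=w[(w[:,2]>.105)&(w[:,2]<.14)&(np.hypot(w[:,0]-x,w[:,1]-y)<.05)]
    print(n,len(q),q.mean(0).round(3) if len(q) else "")
plan(.443,.077,.25)
E
```

```text
m1 24 [0.562 0.139 0.118]
m3 120 [0.443 0.178 0.12 ]
m4 83 [0.441 0.079 0.119]
from [ 0.4773 -0.1425  0.2526] yaw 90.2 j6 -1.98 tilt [ 0.003  0.001 -1.   ] -> shift [0.0336 0.2196 0.0027] twist 0.0
```

View pics/w3.png

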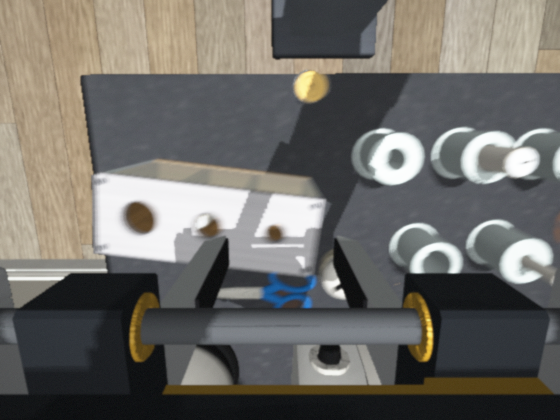

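White candle end is visible inside the middle hole at (205,222), below the plate. Next is m4.

send_rows(moves="0.06 0.007 0.045 0 0; 0.06 0.014 0.09 0 0; 0.06 0.021 0.135 0 0; 0.06 0.028 0.18 0 0; 0.06 0.034 0.221 0 0")

```text
time: 7.35
eef_pos: [0.4436, 0.0768, 0.2512]
orientation: [0.001, 3.14, 0.0]
ft_force: [0.3, 0.9, 0.4]
gripper_width: 0.642
grasp_force: 0.0
```

send_rows(moves="0.06 0 0 0 0; 0.06 0 0 0 0; 0.06 0 0 0.03 0; 0.06 0 0 0.06 0; 0.06 0 0 0.07 0")

```text
time: 7.85
eef_pos: [0.4425, 0.0737, 0.1773]
orientation: [-0.005, -3.136, 0.001]
ft_force: [-0.3, 0.2, 0.2]
gripper_width: 0.639
grasp_force: 0.0
```

```bash
python3 - <<'E'
from h import *
im,P=cloud("wrist")
plan(.443,.077,.086)
w=P.reshape(-1,3)
for n,x,y in [("m4",.441,.079),("m3",.443,.178),("m1",.562,.139)]:
    q=w[(w[:,2]>.113)&(w[:,2]<.125)&(np.hypot(w[:,0]-x,w[:,1]-y)<.03)]
    if len(q): print(n,len(q),(q.min(0)+q.max(0))/2,q.max(0)-q.min(0))
E
```

```text
from [0.4423 0.0739 0.1769] yaw 89.8 j6 -1.53 tilt [-0.006 -0.001 -1.   ] -> shift [-0.0012  0.0032  0.0909] twist 0.0
m4 1053 [0.44384968 0.07554153 0.11831159] [0.02719418 0.02717004 0.01004396]
m3 1715 [0.44537347 0.17536488 0.11866199] [0.03409662 0.03501351 0.01120959]
m1 255 [0.56314281 0.13564492 0.11911095] [0.01225556 0.0134272  0.01170839]
```

send_rows(moves="0.06 -0.001 0.001 0.03 0; 0.06 -0.001 0.001 0.06 0; 0.06 -0.001 0.001 0.089 0; 0.06 -0.001 0.001 0.089 0; 0.01 -0.001 0.001 0.089 0")

```text
time: 8.4
eef_pos: [0.4457, 0.0758, 0.0928]
orientation: [0.003, 3.141, -0.0]
ft_force: [-0.4, 0.6, 1.1]
gripper_width: 0.584
grasp_force: 0.0
```

send_rows(moves="0.01 0 0 0 0; 0.01 0 0 0 0; 0.01 0 0 0 0; 0.01 0 0 0 0; 0.01 0 0 0 0")

```text
time: 8.9
eef_pos: [0.4456, 0.0764, 0.0927]
orientation: [0.001, 3.139, -0.0]
ft_force: [-0.1, -0.5, 4.4]
gripper_width: 0.288
grasp_force: 15.0
```

send_rows(moves="0.01 0 0 0 0; 0.01 0 0 0 0; 0.01 0 0 0 0; 0.01 0 0 0 0; 0.01 0 0 0 0")

```text
time: 9.4
eef_pos: [0.4457, 0.0764, 0.0927]
orientation: [0.001, 3.139, -0.0]
ft_force: [-0.3, -0.6, 5.3]
gripper_width: 0.291
grasp_force: 15.0
```

send_rows(moves="0.01 0 0 -0.01 0; 0.01 0 0 -0.035 0; 0.01 0 0 -0.075 0; 0.01 0 0 -0.12 0; 0.01 0 0 -0.16 0")

```text
time: 9.9
eef_pos: [0.4442, 0.0766, 0.2532]
orientation: [-0.001, -3.141, -0.001]
ft_force: [0.6, 0.4, -0.7]
gripper_width: 0.295
grasp_force: 15.0
```

send_rows(moves="0.01 -0.006 -0.045 0 0; 0.01 -0.011 -0.09 0 0; 0.01 -0.017 -0.135 0 0; 0.01 -0.022 -0.18 0 0; 0.01 -0.028 -0.225 0 0")

```text
time: 10.4
eef_pos: [0.4722, -0.1499, 0.2513]
orientation: [-0.0, -3.141, -0.002]
ft_force: [0.7, -0.9, -0.4]
gripper_width: 0.291
grasp_force: 15.0
```

send_rows(moves="0.01 -0.006 -0.045 0 0; 0.01 -0.011 -0.09 0 0; 0.01 -0.016 -0.127 0 0; 0.01 -0.016 -0.127 0 0; 0.01 -0.016 -0.127 0 0")

```text
time: 10.9
eef_pos: [0.4882, -0.2757, 0.2505]
orientation: [-0.003, -3.14, -0.004]
ft_force: [-0.4, -0.4, -0.6]
gripper_width: 0.288
grasp_force: 15.0
```

send_rows(moves="0.01 0 0 0 0; 0.01 0 0 0 0; 0.01 0 0 0 0; 0.01 0 0 0 0; 0.01 0 0 0 0")

```text
time: 11.4
eef_pos: [0.4887, -0.2751, 0.2517]
orientation: [-0.0, 3.141, -0.0]
ft_force: [-0.0, -0.8, -0.6]
gripper_width: 0.292
grasp_force: 15.0
```

```bash
python3 - <<'E'
from h import *
plan(.4895,-.276,.177)
im,P=cloud("wrist"); save(im,"w4.png"); plan(.4895,-.276,.177)
E
```

```text
from [ 0.4887 -0.2751  0.2517] yaw 90.0 j6 -2.18 tilt [ 0. -0. -1.] -> shift [-0.0008 -0.0009  0.0747] twist 0.0
from [ 0.4887 -0.2752  0.2516] yaw 90.0 j6 -2.18 tilt [ 0. -0. -1.] -> shift [-0.0008 -0.0008  0.0746] twist 0.0
```

View pics/w4.png

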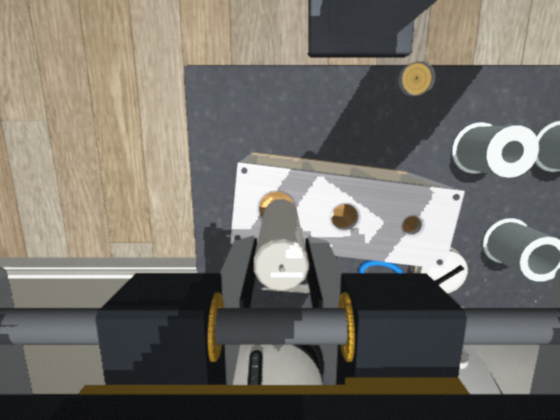

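Candle foot (279,208) is over the wide hole (277,205).

send_rows(moves="0.01 -0.001 -0.001 0.015 0; 0.01 -0.001 -0.001 0.03 0; 0.01 -0.001 -0.001 0.042 0; 0.01 -0.001 -0.001 0.057 0; 0.01 -0.001 -0.001 0.072 0")

```text
time: 11.95
eef_pos: [0.4901, -0.2772, 0.1783]
orientation: [0.001, 3.14, -0.002]
ft_force: [2.2, -2.5, 0.3]
gripper_width: 0.288
grasp_force: 15.0
```

send_rows(moves="0.01 0 0 0 0; 0.06 0 0 0 0; 0.06 0 0 0 0; 0.06 0 0 0 0; 0.06 0 0 0 0")

```text
time: 12.45
eef_pos: [0.4897, -0.2764, 0.18]
orientation: [0.0, 3.141, 0.0]
ft_force: [-0.1, -0.2, -0.1]
gripper_width: 0.598
grasp_force: 0.0
```

send_rows(moves="0.06 0 0 0 0; 0.06 0 0 -0.03 0; 0.06 0 0 -0.07 0; 0.06 0.01 0.035 -0.07 0; 0.06 0.018 0.08 -0.07 0")

```text
time: 12.95
eef_pos: [0.4721, -0.1973, 0.2512]
orientation: [0.006, 3.139, -0.003]
ft_force: [0.2, 1.3, -0.4]
gripper_width: 0.637
grasp_force: 0.0
```

```bash
python3 - <<'E'
from h import *
im,P=cloud("wrist"); save(im,"w5.png")
im,P=cloud("top")
for n,x,y in [("m1",.562,.139),("m3",.443,.178)]:
    w=P.reshape(-1,3); q=w[(w[:,2]>.105)&(w[:,2]<.14)&(np.hypot(w[:,0]-x,w[:,1]-y)<.05)]
    print(n,len(q),q.mean(0).round(3) if len(q) else "")
plan(.563,.137,.25)
E
```

```text
m1 25 [0.561 0.139 0.118]
m3 122 [0.443 0.178 0.12 ]
from [ 0.4712 -0.1928  0.2509] yaw 90.2 j6 -2.08 tilt [ 0.002  0.001 -1.   ] -> shift [-0.0931  0.3294  0.0015] twist 0.0
```

View pics/w5.png

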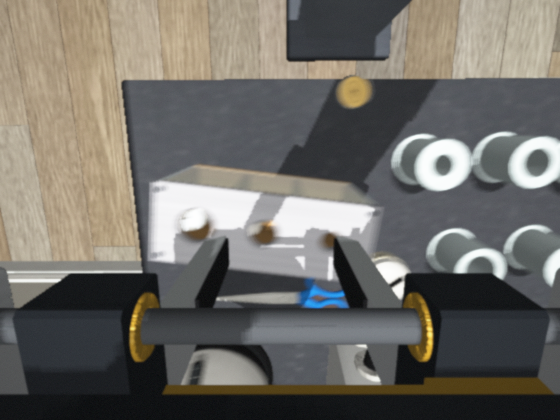

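Wide and middle holes both hold their candles, with white visible below the plate at (195,222) and (262,232). Next is m1.

send_rows(moves="0.06 -0.012 0.045 0 0; 0.06 -0.025 0.09 0 0; 0.06 -0.038 0.135 0 0; 0.06 -0.051 0.18 0 0; 0.06 -0.063 0.225 0 0")

```text
time: 13.55
eef_pos: [0.5354, 0.0297, 0.2495]
orientation: [0.002, 3.141, -0.001]
ft_force: [0.4, 0.6, -0.4]
gripper_width: 0.64
grasp_force: 0.0
```

send_rows(moves="0.05 -0.012 0.045 0 0; 0.05 -0.025 0.09 0 0; 0.05 -0.03 0.107 0 0; 0.05 -0.03 0.107 0 0; 0.05 -0.03 0.107 0 0")

```text
time: 14.05
eef_pos: [0.5649, 0.1342, 0.2492]
orientation: [-0.002, -3.141, 0.002]
ft_force: [0.5, 0.4, 0.4]
gripper_width: 0.531
grasp_force: 0.0
```

send_rows(moves="0.05 0 0 0.03 0; 0.05 0 0 0.06 0; 0.05 0 0 0.08 0; 0.05 0 0 0.08 0; 0.05 0 0 0.08 0")

```text
time: 14.55
eef_pos: [0.5649, 0.1337, 0.1701]
orientation: [0.004, 3.141, -0.0]
ft_force: [-0.2, -0.1, 0.3]
gripper_width: 0.533
grasp_force: 0.0
```

```bash
python3 - <<'E'
from h import *
im,P=cloud("wrist")
plan(.563,.137,.087)
w=P.reshape(-1,3)
for n,x,y in [("m3",.443,.178),("m1",.562,.139)]:
    q=w[(w[:,2]>.113)&(w[:,2]<.125)&(np.hypot(w[:,0]-x,w[:,1]-y)<.03)]
    if len(q): print(n,len(q),(q.min(0)+q.max(0))/2,q.max(0)-q.min(0))
E
```

```text
from [0.5656 0.1341 0.1712] yaw 89.9 j6 -1.43 tilt [ 0.003  0.    -1.   ] -> shift [0.0028 0.0029 0.0842] twist 0.0
m3 2508 [0.44580082 0.17540477 0.11892829] [0.03468218 0.03479749 0.01165494]
m1 277 [0.56412202 0.13579746 0.11861078] [0.01339111 0.01386958 0.01118669]
```

send_rows(moves="0.05 0.001 0.002 0.03 0; 0.05 0.001 0.002 0.06 0; 0.05 0.001 0.002 0.084 0; 0.05 0.001 0.002 0.084 0; 0.0 0.001 0.002 0.084 0")

```text
time: 15.1
eef_pos: [0.5648, 0.1372, 0.0873]
orientation: [0.001, 3.139, 0.0]
ft_force: [-0.1, 0.5, 0.8]
gripper_width: 0.474
grasp_force: 0.0
```

send_rows(moves="0 0 0 0 0; 0 0 0 0 0; 0 0 0 0 0; 0 0 0 0 0; 0 0 0 0 0")

```text
time: 15.6
eef_pos: [0.5644, 0.1374, 0.0864]
orientation: [0.001, 3.14, -0.0]
ft_force: [0.3, -0.5, 2.8]
gripper_width: 0.145
grasp_force: 15.0
```

send_rows(moves="0 0 0 0 0; 0 0 0 0 0; 0 0 0 0 0; 0 0 0 0 0; 0 0 0 0 0")

```text
time: 16.1
eef_pos: [0.5644, 0.1374, 0.0863]
orientation: [0.001, 3.14, 0.0]
ft_force: [0.4, 0.1, 5.6]
gripper_width: 0.144
grasp_force: 15.0
```

send_rows(moves="0 0 0 -0.01 0; 0 0 0 -0.035 0; 0 0 0 -0.075 0; 0 0 0 -0.12 0; 0 0 0 -0.164 0")

```text
time: 16.6
eef_pos: [0.5629, 0.1375, 0.2502]
orientation: [-0.0, -3.139, -0.0]
ft_force: [0.9, -0.4, 0.0]
gripper_width: 0.144
grasp_force: 15.0
```

send_rows(moves="0 0.009 -0.045 0 0; 0 0.018 -0.09 0 0; 0 0.027 -0.135 0 0; 0 0.036 -0.18 0 0; 0 0.046 -0.225 0 0")

```text
time: 17.1
eef_pos: [0.5166, -0.0888, 0.2488]
orientation: [0.0, -3.14, -0.002]
ft_force: [0.7, 0.4, -0.6]
gripper_width: 0.142
grasp_force: 15.0
```

send_rows(moves="0 0.009 -0.04 0 0; 0 0.014 -0.066 0 0; 0 0.014 -0.066 0 0; 0 0.014 -0.066 0 0; 0 0.014 -0.066 0 0")

```text
time: 17.6
eef_pos: [0.5038, -0.1524, 0.2492]
orientation: [0.001, -3.141, -0.002]
ft_force: [-0.5, 0.6, -0.5]
gripper_width: 0.145
grasp_force: 15.0
```

send_rows(moves="0 0 0 0 0; 0 0 0 0 0; 0 0 0 0 0; 0 0 0 0 0; 0 0 0 0 0")

```text
time: 18.1
eef_pos: [0.5037, -0.1534, 0.2495]
orientation: [0.0, 3.141, 0.0]
ft_force: [0.4, -0.2, -1.2]
gripper_width: 0.144
grasp_force: 15.0
```

```bash
python3 - <<'E'
from h import *
plan(.5042,-.1531,.177)
im,P=cloud("wrist"); save(cv2.resize(im[150:300,200:400],None,fx=4,fy=4),"w6.png"); plan(.5042,-.1531,.177)
E
```

```text
from [ 0.5037 -0.1534  0.2495] yaw 90.0 j6 -1.97 tilt [ 0.  0. -1.] -> shift [-0.0004  0.0002  0.0725] twist 0.0
from [ 0.5037 -0.1535  0.2495] yaw 90.0 j6 -1.97 tilt [ 0.  0. -1.] -> shift [-0.0005  0.0004  0.0725] twist 0.0
```

View pics/w6.png

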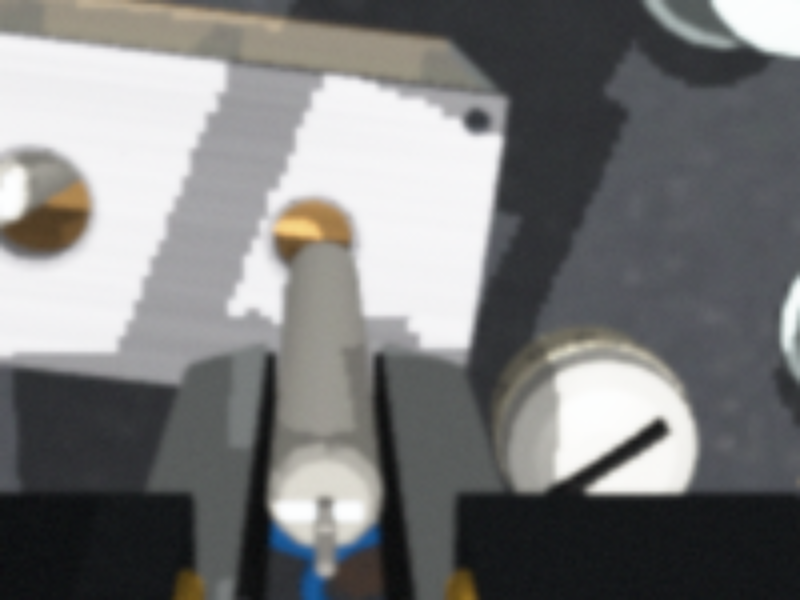

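The candle axis points at about (320,230), with the narrow hole at (313,237). That is about 1–2 mm off, well within the chamfer and taper, so I'll nudge and insert.

send_rows(moves="0 -0.001 -0.001 0.012 0; 0 -0.001 -0.001 0.022 0; 0 -0.001 -0.001 0.032 0; 0 -0.001 -0.001 0.042 0; 0 -0.001 -0.001 0.05 0")

```text
time: 18.65
eef_pos: [0.5044, -0.1545, 0.198]
orientation: [-0.001, -3.141, -0.001]
ft_force: [0.5, 0.4, 0.2]
gripper_width: 0.144
grasp_force: 15.0
```

send_rows(moves="0 0 0 0.01 0; 0 0 0 0.02 0; 0 0 0 0.025 0; 0 0 0 0.025 0; 0 0 0 0.025 0")

```text
time: 19.15
eef_pos: [0.5047, -0.1545, 0.1746]
orientation: [-0.001, -3.142, -0.0]
ft_force: [0.1, 0.1, -0.3]
gripper_width: 0.146
grasp_force: 15.0
```

send_rows(moves="0.06 0 0 0 0; 0.06 0 0 0 0; 0.06 0 0 0 0; 0.06 0 0 0 0; 0.06 0 0 0 0")

```text
time: 19.65
eef_pos: [0.5047, -0.1546, 0.1746]
orientation: [0.001, 3.141, 0.0]
ft_force: [0.1, 0.5, 0.8]
gripper_width: 0.534
grasp_force: 0.0
```

send_rows(moves="0.06 0 0 0 0; 0.06 0 0 -0.03 0; 0.06 0 0 -0.075 0; 0.07 0.02 0.04 -0.075 0; 0.07 0.03 0.08 -0.075 0")

```text
time: 20.15
eef_pos: [0.475, -0.0747, 0.2516]
orientation: [0.005, 3.138, -0.001]
ft_force: [0.1, 0.4, -1.1]
gripper_width: 0.737
grasp_force: 0.0
```

```bash
python3 - <<'E'
from h import *
im,P=cloud("wrist"); save(im,"w7.png")
g=P.reshape(-1,3); g=g[(np.hypot(g[:,0]-.504,g[:,1]+.153)<.03)]; print("max z at narrow",np.nanmax(g[:,2]))
im,P=cloud("top")
w=P.reshape(-1,3); q=w[(w[:,2]>.105)&(w[:,2]<.14)&(np.hypot(w[:,0]-.443,w[:,1]-.178)<.05)]
print("m3",len(q),q.mean(0).round(3) if len(q) else "")
plan(.445,.176,.25)
E
```

```text
max z at narrow 0.14716199047476158
m3 120 [0.443 0.178 0.12 ]
from [ 0.4741 -0.0712  0.2509] yaw 90.2 j6 -1.84 tilt [ 0.002  0.001 -1.   ] -> shift [0.0281 0.2474 0.0011] twist 0.0
```

View pics/w7.png

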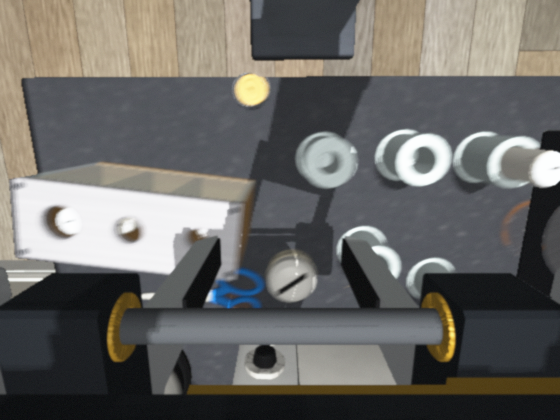

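The narrow-hole candle is in: nothing sticks out at (197,235). Only m3 (545,168) is left, for the pot.

send_rows(moves="0.07 0.006 0.049 0 0; 0.07 0.011 0.098 0 0; 0.07 0.017 0.147 0 0; 0.07 0.023 0.196 0 0; 0.07 0.028 0.245 0 0")

```text
time: 20.75
eef_pos: [0.4467, 0.1718, 0.2494]
orientation: [0.002, 3.141, -0.0]
ft_force: [1.1, -0.3, 0.3]
gripper_width: 0.748
grasp_force: 0.0
```

send_rows(moves="0.07 0 0 0 0; 0.07 0 0 0 0; 0.07 0 0 0.03 0; 0.07 0 0 0.06 0; 0.07 0 0 0.07 0")

```text
time: 21.25
eef_pos: [0.4457, 0.1681, 0.176]
orientation: [-0.005, -3.136, 0.003]
ft_force: [-0.7, -0.2, -0.1]
gripper_width: 0.747
grasp_force: 0.0
```

```bash
python3 - <<'E'
from h import *
im,P=cloud("wrist")
plan(.445,.176,.088)
w=P.reshape(-1,3)
q=w[(w[:,2]>.113)&(w[:,2]<.125)&(np.hypot(w[:,0]-.443,w[:,1]-.178)<.03)]
print(len(q),(q.min(0)+q.max(0))/2,q.max(0)-q.min(0))
E
```

```text
from [0.4455 0.1683 0.1757] yaw 89.8 j6 -1.33 tilt [-0.006 -0.002 -1.   ] -> shift [-0.      0.0079  0.0877] twist 0.0
1664 [0.44549265 0.17556935 0.11802867] [0.03452113 0.03367211 0.00982806]
```

send_rows(moves="0.07 0 0.006 0.02 0; 0.07 0 0.006 0.055 0; 0.07 0 0.006 0.085 0; 0.07 0 0.006 0.085 0; 0.02 0 0.006 0.085 0")

```text
time: 21.8
eef_pos: [0.4478, 0.1759, 0.0958]
orientation: [0.003, 3.141, 0.0]
ft_force: [0.3, 0.6, -0.2]
gripper_width: 0.692
grasp_force: 0.0
```

send_rows(moves="0.02 0 0 0 0; 0.02 0 0 0 0; 0.02 0 0 0 0; 0.02 0 0 0 0; 0.02 0 0 0 0")

```text
time: 22.3
eef_pos: [0.4475, 0.1766, 0.0956]
orientation: [0.001, 3.14, 0.001]
ft_force: [-0.3, 0.7, 3.1]
gripper_width: 0.371
grasp_force: 15.0
```

send_rows(moves="0.02 0 0 0 0; 0.02 0 0 0 0; 0.02 0 0 0 0; 0.02 0 0 0 0; 0.02 0 0 0 0")

```text
time: 22.8
eef_pos: [0.4476, 0.1766, 0.0955]
orientation: [0.001, 3.14, 0.001]
ft_force: [0.3, -0.4, 5.4]
gripper_width: 0.372
grasp_force: 15.0
```

send_rows(moves="0.02 0 0 -0.01 0; 0.02 0 0 -0.035 0; 0.02 0 0 -0.07 0; 0.02 0 0 -0.11 0; 0.02 0 0 -0.12 0")

```text
time: 23.3
eef_pos: [0.4485, 0.177, 0.2193]
orientation: [0.0, 3.134, 0.003]
ft_force: [0.5, -0.2, -0.2]
gripper_width: 0.369
grasp_force: 15.0
```

```bash
python3 - <<'E'
from h import *
from scipy.optimize import least_squares
im,P=cloud("top"); save(im,"top2.png")
w=P.reshape(-1,3); q=w[(w[:,2]>.055)&(w[:,2]<.072)&(np.hypot(w[:,0]-.55,w[:,1]-.352)<.13)]; print(len(q))
f=least_squares(lambda c:np.hypot(q[:,0]-c[0],q[:,1]-c[1])-.0735,[.55,.35],loss="soft_l1",f_scale=.003).x; print("pot",f)
plan(f[0],f[1],.2)
E
```

```text
157
pot [0.54434952 0.35201391]
from [0.4485 0.177  0.2188] yaw 90.0 j6 -1.31 tilt [ 0.007  0.002 -1.   ] -> shift [-0.0957  0.175   0.0198] twist 0.0
```

View pics/top2.png

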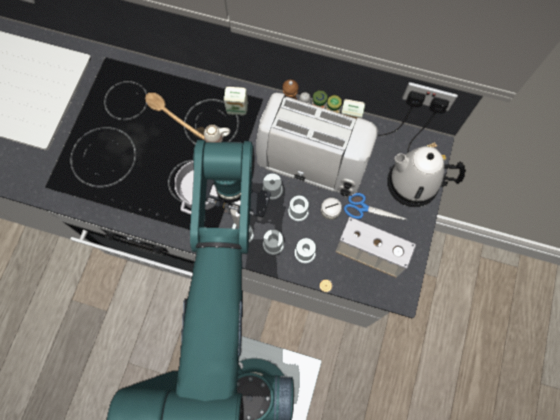

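The pot still stands where it was. The empty mould m1 was nudged to (272,185) but stands upright. I'm taking the 35 mm candle to the pot.

send_rows(moves="0.02 -0.02 0.035 0 0; 0.02 -0.04 0.07 0 0; 0.02 -0.06 0.105 0 0; 0.02 -0.08 0.14 0 0; 0.02 -0.098 0.176 0 0")

```text
time: 23.85
eef_pos: [0.5447, 0.3532, 0.2112]
orientation: [-0.001, -3.137, 0.004]
ft_force: [-0.3, -0.4, -0.3]
gripper_width: 0.372
grasp_force: 15.0
```

send_rows(moves="0.02 0 0 0 0; 0.02 0 0 0 0; 0.02 0 0 0 0; 0.02 0 0 0 0; 0.02 0 0 0 0")

```text
time: 24.35
eef_pos: [0.5448, 0.3514, 0.2154]
orientation: [0.003, 3.141, 0.001]
ft_force: [-0.4, 0.1, -1.4]
gripper_width: 0.368
grasp_force: 15.0
```

```bash
python3 - <<'E'
from h import *
plan(.547,.352,.096)
im,P=cloud("wrist"); save(im,"w8.png")
E
```

```text
from [0.5448 0.3514 0.2154] yaw 89.9 j6 -1.08 tilt [ 0.001  0.001 -1.   ] -> shift [-0.0021  0.0005  0.1194] twist 0.0
```

View pics/w8.png

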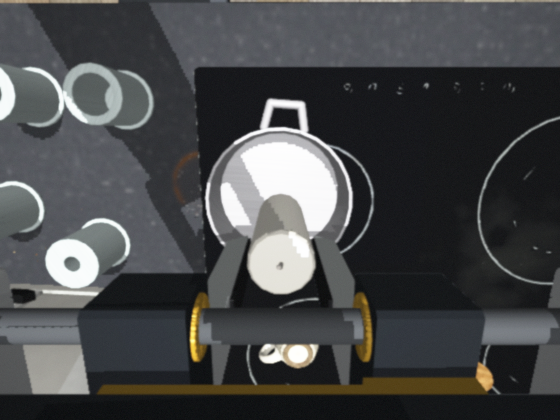

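The candle is centred over the pot (280,195), so I'm lowering it.

send_rows(moves="0.02 -0.002 0 0.03 0; 0.02 -0.002 0 0.06 0; 0.02 -0.002 0 0.085 0; 0.02 -0.002 0 0.1 0; 0.02 -0.002 0 0.112 0")

```text
time: 24.9
eef_pos: [0.5467, 0.352, 0.1018]
orientation: [-0.001, -3.141, 0.0]
ft_force: [-0.4, -0.6, -1.2]
gripper_width: 0.369
grasp_force: 15.0
```

send_rows(moves="0.02 0 0 0.002 0; 0.02 0 0 0.004 0; 0.02 0 0 0.006 0; 0.02 0 0 0.007 0; 0.02 0 0 0.007 0")

```text
time: 25.4
eef_pos: [0.5473, 0.3526, 0.0961]
orientation: [0.001, 3.141, 0.001]
ft_force: [0.6, 0.6, -1.1]
gripper_width: 0.371
grasp_force: 15.0
```

send_rows(moves="0.02 0 0 0.001 0; 0.02 0 0 0.001 0; 0.02 0 0 0.0015 0; 0.02 0 0 0.0015 0; 0.02 0 0 0.0015 0")

```text
time: 25.9
eef_pos: [0.5473, 0.3525, 0.0946]
orientation: [0.001, 3.141, 0.001]
ft_force: [0.7, 0.5, 1.7]
gripper_width: 0.371
grasp_force: 15.0
```

send_rows(moves="0.045 0 0 0 0; 0.05 0 0 0 0; 0.06 0 0 0 0; 0.07 0 0 0 0; 0.07 0 0 0 0")

```text
time: 26.4
eef_pos: [0.5468, 0.3524, 0.0938]
orientation: [-0.001, -3.141, 0.0]
ft_force: [0.1, 0.5, -0.3]
gripper_width: 0.732
grasp_force: 0.0
```

send_rows(moves="0.07 0 0 0 0; 0.07 0 0 -0.02 0; 0.07 0 0 -0.06 0; 0.07 0 0 -0.1 0; 0.07 0 0 -0.14 0")

```text
time: 26.9
eef_pos: [0.5467, 0.3523, 0.2353]
orientation: [-0.001, -3.141, 0.0]
ft_force: [0.6, -0.3, 0.3]
gripper_width: 0.741
grasp_force: 0.0
```

send_rows(moves="0.07 0.04 0 0 0; 0.07 0.08 0 0 0; 0.07 0.12 0 0 0; 0.07 0.15 0 0 0; 0.07 0.15 0 0 0")

```text
time: 27.4
eef_pos: [0.394, 0.3528, 0.2352]
orientation: [-0.004, 3.141, 0.002]
ft_force: [0.0, 0.2, 0.4]
gripper_width: 0.744
grasp_force: 0.0
```

```bash
python3 - <<'E'
from h import *
im,P=cloud("scene"); im2,P2=cloud("wrist"); t,_=cloud("top")
save(np.vstack([np.hstack([cv2.resize(im,(400,300)),cv2.resize(im2,(400,300))]),np.hstack([cv2.resize(t[150:300,140:420],(560,300)),np.zeros((300,240,3),np.uint8)])]),"end.png")
E
```

```text
(no output)
```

View pics/end.png

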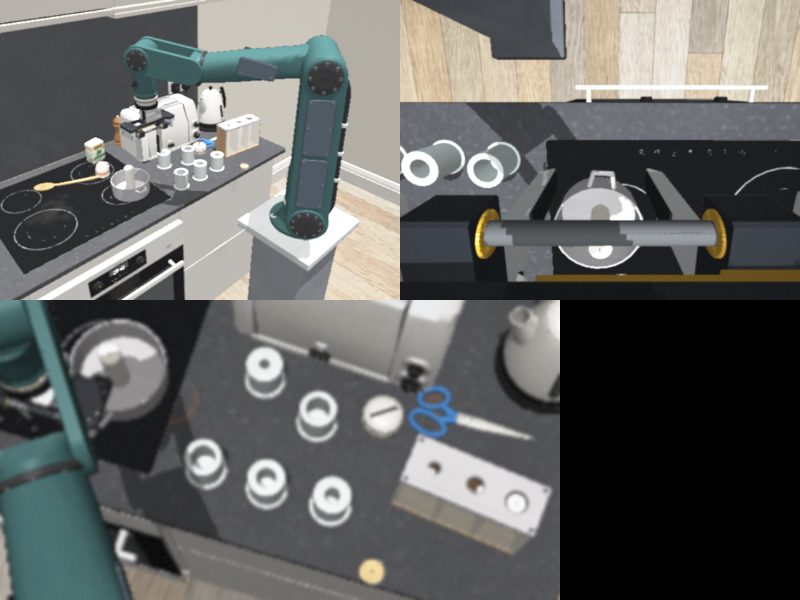

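All five moulds are empty and upright, and the candle stands in the pot at (105,360). I'll check the hole depths, then hand in.

```bash
python3 - <<'E'
from h import *
im,P=cloud("top"); w=P.reshape(-1,3); q=w[(np.abs(w[:,0]-.4965)<.06)&(np.abs(w[:,1]+.2145)<.11)]
print(np.nanmax(q[:,2]))
for x,y in((.5042,-.1531),(.4968,-.2148),(.4887,-.276)):
    a=q[np.hypot(q[:,0]-x,q[:,1]-y)<.014]; print(np.sort(a[a[:,2]<.135][:,2]).round(3)[-5:])
if np.nanmax(q[:,2])<.15: print(workorder.close_job())
E
```

```text
0.1562801499463542
[0.123 0.125 0.128 0.129 0.133]
[0.124 0.124 0.128 0.129 0.134]
[0.126 0.126 0.126 0.129 0.133]
```

```bash
python3 - <<'E'
from h import *
im,P=cloud("top"); w=P.reshape(-1,3); q=w[(np.abs(w[:,0]-.4965)<.06)&(np.abs(w[:,1]+.2145)<.11)]
print(q[q[:,2]>.147].round(3)[:12],(q[:,2]>.147).sum())
h=[q[(np.hypot(q[:,0]-x,q[:,1]-y)<.016)][:,2].max() for x,y in((.5042,-.1531),(.4968,-.2148),(.4887,-.276))]
print(h)
if max(h)<.149: print(workorder.close_job())
E
```

```text
[[ 0.544 -0.12   0.147]
 [ 0.543 -0.129  0.148]
 [ 0.536 -0.118  0.152]
 [ 0.533 -0.126  0.148]
 [ 0.533 -0.128  0.149]
 [ 0.537 -0.139  0.148]
 [ 0.528 -0.121  0.148]
 [ 0.532 -0.134  0.15 ]
 [ 0.525 -0.119  0.147]
 [ 0.531 -0.141  0.147]
 [ 0.535 -0.154  0.149]
 [ 0.528 -0.141  0.148]] 283
[np.float64(0.15331265199293642), np.float64(0.1512249814014024), np.float64(0.14913668850683193)]
```

The readings above 0.147 are depth noise spread over the whole plate. A stuck candle would stand well above it.

```bash
python3 -c "
from h import *
print(workorder.close_job())"
```

```text
the job is handed in; nothing more can be done
None
```

The job is handed in: the 14, 21 and 28 mm candles went foot first through the narrow, middle and wide holes, the 35 mm candle stands foot down in the pot, and the fifth mould was empty from the start.

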